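# Clip the build plate into its bench bracket

### The job

Two spare printer build plates lie on the board beside a grey bracket with a spring-clipped slot at each end. Take the plate whose ears are narrow enough for the slots and, grip block up, push it down past the clips until both ears are fully home and the plate sits flat in the bracket, then let go. Leave the plate with the wide ears where it lies.

Things in the scene. Friction and masses are not known exactly. Their poses are not given: they have to be found in the camera images.
- narrow_plate_center (a point): To be fitted: aluminium plate 108 (x) x 64 x 8 mm, black grip block on top (58 along x, 18 thick along y, from 8 to 38 mm above the underside: pinch it across y). From each short side a flat ear 6 mm thick, flush with the underside, reaches to x = +-68; ears 20 mm wide (y). About 0.22 kg; alike turned half round. This point: its centre, 19 mm above its underside; z up.
- wide_plate_center (a point): To be left alone: aluminium plate 108 (x) x 64 x 8 mm, black grip block on top (58 along x, 18 thick along y, from 8 to 38 mm above the underside: pinch it across y). From each short side a flat ear 6 mm thick, flush with the underside, reaches to x = +-68; ears 42 mm wide (y). About 0.22 kg; alike turned half round. This point: its centre, 19 mm above its underside; z up.
- bracket: grey steel bracket fixed to the board, 164 (x) x 80 mm, 52 mm high, open along both long sides; origin at the centre of its underside, z up. At each end two cheeks (x = +-58 to +-78, y = +-16 to +-28, tops at 52 mm) form a slot open at the top; the plate's seat and slot floors are 20 mm above the board. 116 mm are free between the ends' cheeks: 4 mm of play each way along x.
- slot (a point): mouth of the slot at the bracket's +x end (65 mm from its centre, 52 mm up; the -x end has the same). Each cheek is lined by a steel leaf spring: 29 mm from leaf to leaf at the mouth, narrowing to about 18 mm at 34 mm height, wider again below. Pushing the 20 mm ears past takes 5 to 12 N besides the weight of the plate; then they drop home under the leaves.
- seat (a point): where the centre point of the narrow-eared plate lies when fully home: on the bracket's centre line, 39 mm above its underside; axes as the bracket's. The plate may go in either way round.

How it is judged:
At the end, for the whole second after the job is handed in: The narrow-eared plate lies in the bracket with its grip block up: its centre within 7 mm sideways of the seat point and no more than 2.5 mm above it (4 mm below), tilted less than 0.05 rad, its long side within 0.10 rad of the bracket's. The wide-eared plate is within 20 mm of where it started (horizontal distance between narrow_plate_center and seat below 0.007 m and z of narrow_plate_center in the frame of seat between -0.004 and 0.0025 m and angle between narrow_plate_center's own z axis and vertical below 0.05 rad and angle between the x axis of narrow_plate_center and the x axis of seat, either way round below 0.1 rad and distance of wide_plate_center from where it was at the start of the episode below 0.02 m); the robot touches nothing.
It fails at once if the wide-eared plate is moved more than 20 mm (distance of wide_plate_center from where it was at the start of the episode above 0.02 m).
It also fails if it takes over 40 s, if anything falls off the work surface, if the arm or the gripper's body presses on something with over 40 N, if the wrist force passes 120 N, or if a joint passes its speed limit or range.

### The arm

A 7-joint arm with a two-finger parallel gripper is mounted at the origin on a cart in front of the work surface, level with it; the furniture and walls round the work are solid. World frame = base frame: x ahead of the robot, y to its left, z up, the work surface at z = 0. Lengths are in m, angles in rad, forces in N, time in s.
With the tool pointing down it reaches from about 0.4 to 0.85 m from the base axis. Payload 10.4 kg.
Tool frame: the origin (TCP) lies on the front face of the gripper's body, between the roots of the fingers; the fingertips stand 73 mm ahead of it and the grasp point (between the pads) lies 54 mm ahead of it; x points along the fingers, y is the direction in which the jaws open and shut, and the axes are right-handed (so a half turn about x gives the same grasp; the last joint's range is limited). The gripper opens to 85 mm and grips with 20 to 120 N. Pads are 22 mm wide; open, the fingers measure 114 mm over their backs; the gripper's body (76 mm by 85 mm) begins 54 mm behind the grasp point. The pads swing forward as they close: fully open they stand 13 mm farther back than shut.
Start: joints at [-1.242, 0.332, -0.065, 1.46, 0.022, 1.35, -0.088], TCP at [0.215, 0.587, 0.304] pointing down, gripper open.
Joint ranges: [-2.6, 2.6], [-0.5, 2.12], [-1.47, 1.34], [0.16, 2.42], [-1.27, 4.41], [0.06, 2.06], [-2.6, 2.6]. Speed limits (rad/s): [2.22, 2.22, 2.79, 2.79, 3.14, 3.14, 3.14].

### API

Orientations are given as a unit quaternion [x, y, z, w].
In Python, from workcell import manip gives the robot as it stands. The module is installed in compiled form; this text tells all that it offers.
- The arm moves only by the tool arm_command, never from a script. Its argument "moves" is a list that holds one entry, the list of rows, each a list of 5 numbers: the closure, from 0 (fully open) to 1 (shut), then the shift along the tool's x, y, z in units of 25 mm (1.0 is 25 mm), then the turn about the tool's x in degrees. A call has 1 to 12 rows; each row shifts and turns the commanded pose from where the row before left it, along the tool's axes as they then stand; what a row does not reach is not made up. A row lasts 1/12 s, in which the tool goes at most 41.7 mm and 7.16 degrees, less where a joint would pass 70% of its speed; a pose out of reach is approached as far as the arm can. A call is refused whole if a number of a shift passes 1 or a number of a turn 7.16, either way. A call with a gripper value outside its range is refused whole. The fingers move at their own pace and stop on an object; "force" is the grip in N (left out, the last holds). Time passes only in rows, so rows that do not move let the fingers close. It gives the time, the measured TCP pose, the force and the opening at its end, in the units of the state.
- manip.get_obs(): the state, without advancing time (a new reading comes with each control period).
- manip.camera(name): name is "scene" or "top" or "wrist"; returns the picture (384x512x3 uint8, red, green, blue); there is no depth.
- manip.camera_info(name): a dict with "vfov" (degrees; the focal length in pixels is half the picture's height over the tangent of half this angle, whatever the lens; pixels are square), "cx", "cy" (the principal point, pixels), "pose" (4x4, takes a point from camera to world coordinates). Camera axes: x right, y down, z forward; pixel columns grow to the right and rows downward; lengths in m; the calibration is good to about 2 mm. A picture is of the moment at which its call begins: read the wrist's pose just before it. camera_info takes no time and is no camera call; for the wrist camera it gives the pose at the moment of the call.
- manip.hand_in(): hands the job in, once; it reports no verdict.
Trained networks look in the newest picture that a camera, given by its name, has taken for a name from the list of things; names that differ only in an ending like _2 or _b are one class to them, and where a whole thing is asked for, a point or a joint stands for the part that bears it (a point fixed in the world has none). Each returns a list of dicts, best first, with "confidence" (0 to 1); they miss things now and then, are a little off and sometimes report something else, mostly with a low value. They report only what shows in the picture. A call takes as long as a camera call.
- manip.regions_of(query, camera): "mask" (384x512 bool, what is visible of it) and "rect" ([left, top, right, bottom] in pixels, round what is visible of it).
- manip.pinpoint(query, camera): "pixel" ([row, column] in pixels: a listed point, or the origin of a listed thing).
The state is a dict: "clock": time; "joint_pos": joint angles; "joint_velocities": joint speeds; "tau": joint torques, N m; "position": TCP position; "ee_rot": TCP orientation; "ft_force": force on the tool from outside, world axes, zero at the start; "torque": the same for the moment, N m; "grip_width": opening from 0.0 (shut) to 1.0 (fully open).
Only numpy, scipy, OpenCV 4.12 (cv2) and the standard library are available. Lean on these libraries where they do the work, as an engineer would, in place of code of your own. Each camera call takes 0.05 s, during which the arm holds its last target.

## Working session

There is one attempt and no reset: what is moved stays moved. The work goes in short steps, Python scripts to look and compute and a tool call to move; the robot and the scene stay as the last step left them, time stands still between calls to the robot, and variables do not carry over. Pictures are saved under pics/ and viewed, and the job is handed in when it is done.

Besides the shell and the picture viewer there is one more tool, called by a JSON object that holds its "name" and its "arguments". arm_command: Moves the arm, as the interface text tells. Its arguments: {"type":"object","properties":{"moves":{"type":"array","items":{"type":"array","items":{"type":"array","items":{"type":"number"}}}},"force":{"type":"number"}},"required":["moves"]}

```bash
mkdir -p pics; cat > h.py <<'E'
import numpy as np, cv2
from workcell import manip
def snap(n,f):
    im=manip.camera(n); cv2.imwrite('pics/'+f,im[:,:,::-1]); return im
def K(n):
    i=manip.camera_info(n); f=192/np.tan(np.radians(i['vfov'])/2); return f,i['cx'],i['cy'],np.array(i['pose'])
def ray(n,row,col):
    f,cx,cy,P=K(n); d=P[:3,:3]@np.array([(col-cx)/f,(row-cy)/f,1]); return P[:3,3],d
def atz(n,row,col,z):
    o,d=ray(n,row,col); return o+d*(z-o[2])/d[2]
def proj(n,p):
    f,cx,cy,P=K(n); q=P[:3,:3].T@(np.array(p)-P[:3,3]); return [q[1]/q[2]*f+cy,q[0]/q[2]*f+cx]
E
python3 - <<'E'
from h import *
np.set_printoptions(precision=4,suppress=True)
o=manip.get_obs(); print(o)
for n in ['scene','top']:
    snap(n,n+'0.png'); print(n,K(n))
    for q,z in [('narrow_plate_center',.019),('wide_plate_center',.019),('bracket',0),('slot',.052),('seat',.039)]:
        for r in manip.pinpoint(q,n)[:3]: print(n,q,r['confidence'],r['pixel'],atz(n,*r['pixel'],z))
print(manip.get_obs()['clock'])
E
```

```text
{'clock': 0.0, 'joint_pos': array([-1.2416,  0.3329, -0.0647,  1.461 ,  0.0216,  1.3499, -0.0885]), 'joint_velocities': array([-0.0004, -0.0015, -0.0002,  0.0015, -0.0009, -0.0003, -0.0009]), 'tau': array([ -0.0008, -62.5469,   0.0483, -39.1575,   0.0161,   0.0102,
        -0.    ]), 'position': array([0.2153, 0.5865, 0.3031]), 'ee_rot': array([ 0.1232,  0.6963, -0.1242,  0.6961]), 'ft_force': array([ 0.1071, -0.9507, -0.3756]), 'torque': array([ 0.0077, -0.0104, -0.0524]), 'grip_width': 1.000757438394588}
scene (np.float64(369.09491433562704), 249.6336519862699, 194.51535191189888, array([[ 0.8002, -0.3491,  0.4876,  0.0661],
       [-0.5996, -0.4827,  0.6384, -0.5491],
       [ 0.0125, -0.8032, -0.5955,  0.5796],
       [ 0.    ,  0.    ,  0.    ,  1.    ]]))
scene narrow_plate_center 0.62 [208.5, 249.8] [0.4912 0.006  0.019 ]
scene wide_plate_center 0.78 [275.3, 324.2] [ 0.4838 -0.249   0.019 ]
scene bracket 0.9 [170.8, 196.4] [0.4852 0.2536 0.    ]
scene slot 0.8 [151.1, 213.3] [0.5386 0.243  0.052 ]
scene slot 0.34 [158.0, 193.7] [0.4744 0.2423 0.052 ]
scene seat 0.64 [157.4, 193.5] [0.4856 0.265  0.039 ]
top (np.float64(394.006370208262), 254.9441863373919, 197.0473578324889, array([[-0.0151, -0.9819,  0.1889,  0.2983],
       [-0.9998,  0.0165,  0.0061, -0.0121],
       [-0.0091, -0.1888, -0.982 ,  1.1287],
       [ 0.    ,  0.    ,  0.    ,  1.    ]]))
top narrow_plate_center 0.53 [210.2, 169.1] [0.4777 0.2405 0.019 ]
top wide_plate_center 0.96 [205.2, 341.5] [ 0.484  -0.2516  0.019 ]
top bracket 0.61 [211.9, 169.2] [0.4757 0.2444 0.    ]
top slot 0.61 [181.1, 164.7] [0.5554 0.2475 0.052 ]
top seat 0.84 [209.9, 164.3] [0.4755 0.2495 0.039 ]
0.6
```

```bash
python3 -c "
import cv2
a=cv2.imread('pics/top0.png');b=cv2.imread('pics/scene0.png')
cv2.imwrite('pics/top0b.png',cv2.resize(a,(800,600)));cv2.imwrite('pics/scene0b.png',cv2.resize(b,(800,600)))"
```

```text
(no output)
```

View pics/top0b.png

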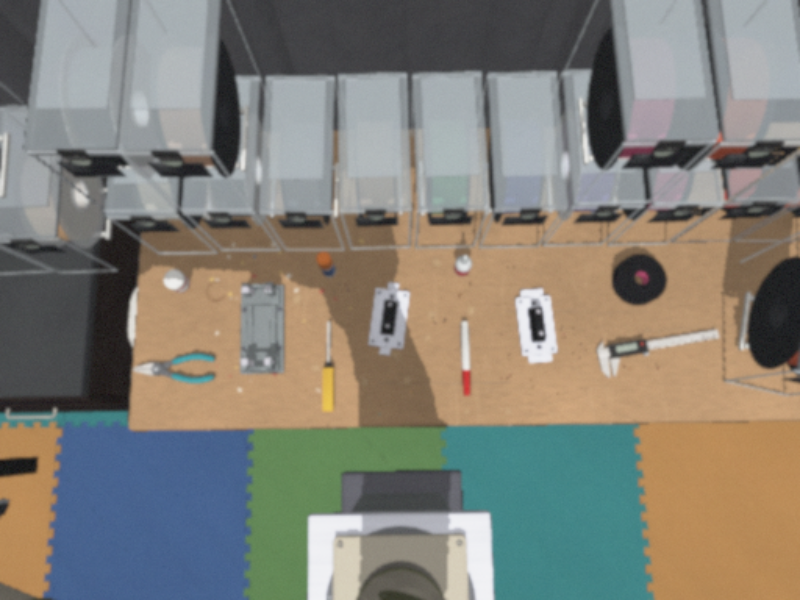

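View pics/scene0b.png

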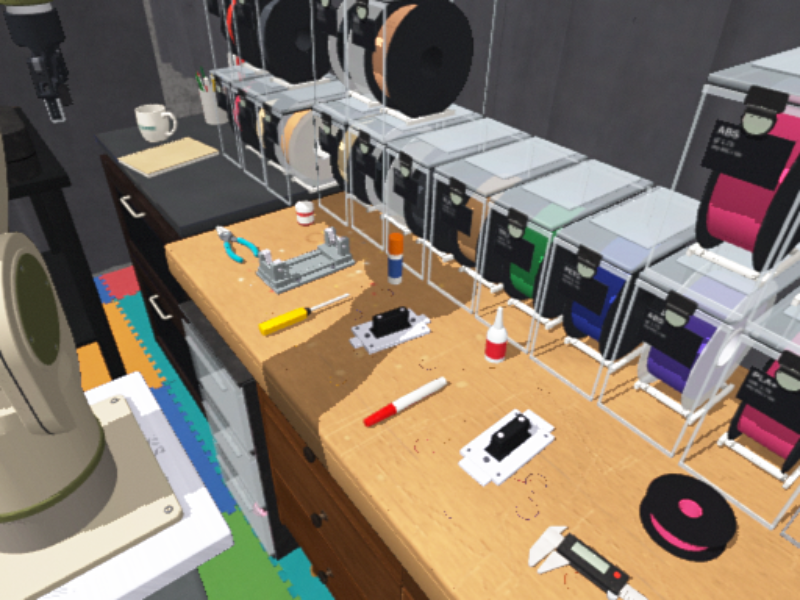

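The top view shows the bracket at about (328, 262), the narrow plate at (319, 389) and the wide plate at (326, 537), given as row and column in the 800-px view. All their long sides lie roughly along world x. The scene view agrees. Next I'll get the axes from masks.

```bash
python3 - <<'E'
from h import *
np.set_printoptions(precision=4,suppress=True)
for n in ['top','scene']:
  im=manip.camera(n)
  big=cv2.resize(im,None,fx=4,fy=4,interpolation=cv2.INTER_CUBIC)
  for q,z in [('narrow_plate_center',.008),('wide_plate_center',.008),('bracket',0.02)]:
    for r in manip.regions_of(q,n)[:2]:
        m=r['mask'].astype(np.uint8)
        ys,xs=np.nonzero(m); 
        P=np.array([atz(n,y,x,z)[:2] for y,x in zip(ys,xs)])
        (c,s,a)=cv2.minAreaRect((P*1000).astype(np.float32))
        e,v=np.linalg.eigh(np.cov(P.T)); d=v[:,1]
        print(n,q,r['confidence'],r['rect'],len(ys),'mean',P.mean(0),'rect',c,s,a,'pca',np.degrees(np.arctan(d[1]/d[0])))
        cs,_=cv2.findContours(cv2.resize(m,None,fx=4,fy=4,interpolation=0),0,2); cv2.drawContours(big,cs,-1,(255,0,0),1)
  if n=='top': crop=big[640:1000,520:1500]
  else: crop=big[560:1300,600:1500]
  crop=cv2.resize(crop,None,fx=.8,fy=.8)
  cv2.imwrite(f'pics/m_{n}.png',crop[:,:,::-1])
E
```

```text
top narrow_plate_center 0.74 [236.6, 182.0, 264.2, 227.4] 859 mean [0.4934 0.0147] rect (493.5627746582031, 15.046260833740234) (63.66266632080078, 133.21029663085938) 82.20978546142578 pca -8.410266031187893
top wide_plate_center 0.77 [328.6, 185.3, 353.7, 233.3] 953 mean [ 0.4776 -0.2549] rect (478.38226318359375, -254.93576049804688) (134.09193420410156, 64.60167694091797) 2.9966917037963867 pca 2.9496456055028757
top bracket 0.61 [155.0, 183.6, 183.0, 239.4] 1634 mean [0.4781 0.2457] rect (479.22906494140625, 244.3721466064453) (168.0719757080078, 82.50072479248047) 0.3583477735519409 pca -0.11158335883253839
top bracket 0.35 [235.5, 180.2, 263.1, 225.7] 817 mean [0.4943 0.0135] rect (494.6803894042969, 13.026420593261719) (61.48735427856445, 128.7467041015625) 81.94500732421875 pca -8.819626980512378
scene narrow_plate_center 0.72 [228.3, 199.0, 273.7, 222.4] 874 mean [0.4926 0.0124] rect (492.62689208984375, 15.561660766601562) (76.49986267089844, 133.92050170898438) 82.19805908203125 pca -4.762323076143714
scene wide_plate_center 0.94 [292.2, 261.3, 355.4, 312.9] 1788 mean [ 0.4713 -0.2604] rect (474.0521240234375, -258.9936218261719) (139.46112060546875, 67.70178985595703) 5.067282199859619 pca 4.577751748449005
```

View pics/m_top.png

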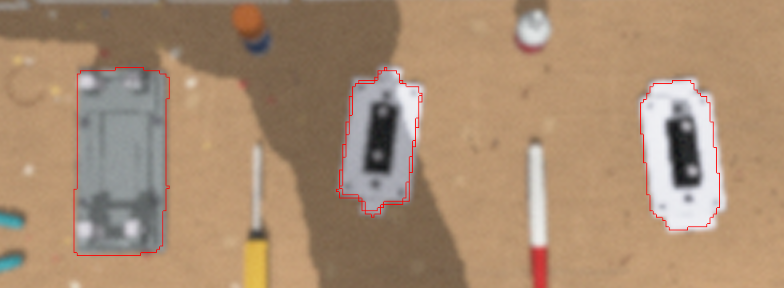

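View pics/m_scene.png

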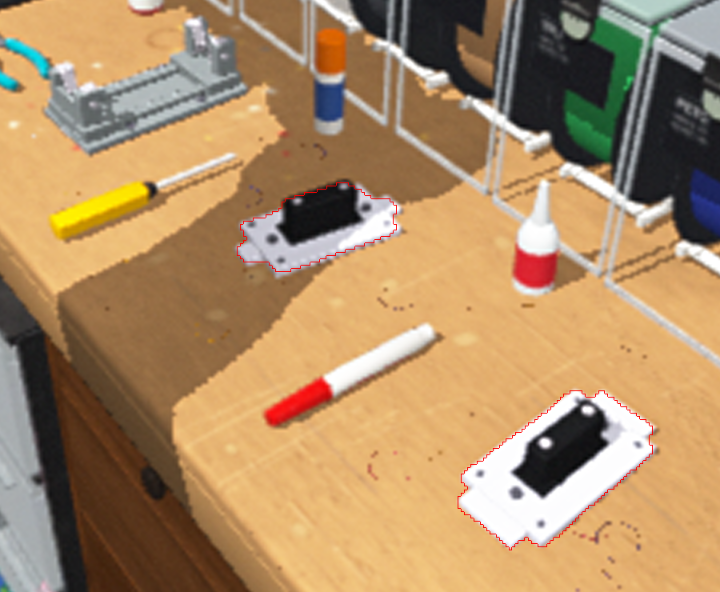

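```bash
cat >> h.py <<'E'
from scipy.spatial.transform import Rotation as R
def tool():
    o=manip.get_obs(); return np.array(o['position']),R.from_quat(o['ee_rot']).as_matrix(),o
def plan(target,yaw):
    """target TCP, yaw= world angle wanted of tool y (mod 180), tool assumed down"""
    p,M,o=tool()
    y=np.degrees(np.arctan2(M[1,1],M[0,1]))
    d=(yaw-y+90)%180-90   # ccw world
    # tool x down -> positive turn about tool x = cw in world
    print('t',o['clock'],'p',p,'tooly yaw',round(y,2),'turn about tool x',round(-d,2),'tilt',np.degrees(np.arccos(-M[2,0])).round(2))
    print('shift in tool axes now (units)',(M.T@(np.array(target)-p)/0.025).round(2), 'after turn',((M@R.from_euler('x',-d,degrees=True).as_matrix()).T@(np.array(target)-p)/0.025).round(2))
E
python3 - <<'E'
from h import *
np.set_printoptions(precision=4,suppress=True)
p,M,o=tool(); print(M); plan([.4935,.0148,.25],81.8); print(K('wrist'))
E
```

```text
[[ 0.      0.3446  0.9388]
 [ 0.0001  0.9388 -0.3446]
 [-1.      0.0001 -0.    ]]
t 1.0 p [0.2154 0.5867 0.304 ] tooly yaw 69.84 turn about tool x -11.96 tilt 0.01
shift in tool axes now (units) [  2.16 -17.64  18.33] after turn [  2.16 -21.06  14.28]
(np.float64(337.3291831699674), 257.1880658419401, 187.8635995748689, array([[ 0.3433,  0.8906,  0.2982,  0.1383],
       [ 0.9392, -0.3254, -0.1094,  0.6145],
       [-0.0004,  0.3176, -0.9482,  0.3727],
       [ 0.    ,  0.    ,  0.    ,  1.    ]]))
```

{"name": "arm_command", "arguments": {"moves": [[[0,0,-0.9,0.9,-6],[0,0,-0.9,0.9,-6],[0,0,-0.95,0.9,0],[0,0,-0.95,0.9,0],[0,0,-0.95,0.9,0],[0,0,-0.95,0.9,0],[0,0,-0.95,0.9,0],[0,0,-0.95,0.9,0],[0,0,-0.95,0.9,0],[0,0,-0.95,0.9,0],[0,0,-0.95,0.9,0],[0,0,-0.95,0.9,0]]], "force": 60}}

```text
clock: 2.0
position: [0.4348, 0.2621, 0.3042]
ee_rot: [0.05, 0.705, -0.05, 0.705]
ft_force: [0.5, 0.6, 0.1]
grip_width: 1.0
```

{"name": "arm_command", "arguments": {"moves": [[[0,0,-0.9,0.4,0],[0,0,0,0,0],[0,0,0,0,0]]]}}

```text
clock: 2.25
position: [0.4413, 0.2387, 0.3042]
ee_rot: [0.051, 0.705, -0.051, 0.705]
ft_force: [-0.3, 1.1, -0.3]
grip_width: 0.997
```

```bash
python3 - <<'E'
from h import *
np.set_printoptions(precision=4,suppress=True)
snap('wrist','w1.png')
plan([.44,.0148,.25],81.8)
for q,z in [('bracket',0),('slot',.052),('seat',.039)]:
  for r in manip.pinpoint(q,'wrist')[:3]: print(q,r['confidence'],r['pixel'],atz('wrist',*r['pixel'],z))
E
```

```text
t 2.3 p [0.4407 0.2401 0.3041] tooly yaw 81.82 turn about tool x 0.02 tilt 0.04
shift in tool axes now (units) [ 2.16 -8.92  1.26] after turn [ 2.16 -8.92  1.26]
bracket 0.9 [185.8, 270.7] [0.4824 0.2504 0.    ]
slot 0.87 [253.3, 279.6] [0.5419 0.2507 0.052 ]
seat 0.82 [194.9, 270.0] [0.4791 0.2488 0.039 ]
```

View pics/w1.png

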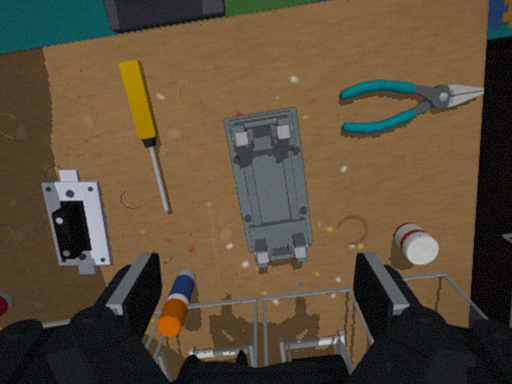

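```bash
python3 - <<'E'
import cv2
a=cv2.imread('pics/w1.png')
cv2.imwrite('pics/w1z.png',cv2.resize(a[95:275,200:335],None,fx=4.4,fy=3.3*4/3,interpolation=cv2.INTER_CUBIC)[:600*2][:792])
E
python3 - <<'E'
import cv2
a=cv2.imread('pics/w1.png')
b=cv2.resize(a[100:270,210:330],None,fx=3.5,fy=3.5,interpolation=cv2.INTER_CUBIC)
cv2.imwrite('pics/w1z.png',b)
E
```

```text
(no output)
```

View pics/w1z.png

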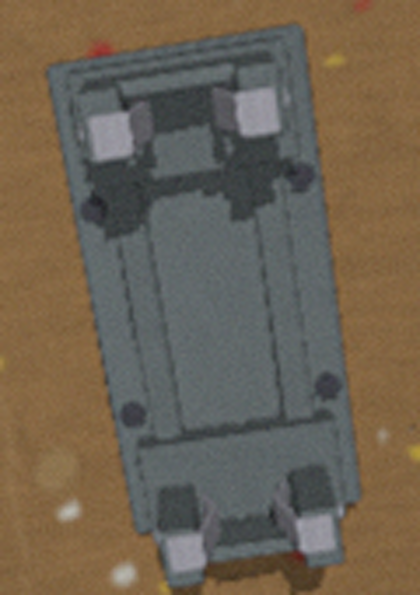

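```bash
python3 - <<'E'
from h import *
np.set_printoptions(precision=4,suppress=True)
c=np.array([(110,136),(256,111),(185,551),(317,532)])/3.5+[210,100]
W=np.array([atz('wrist',y,x,.052)[:2] for x,y in c]); print(W,W.mean(0))
a=(W[2:].mean(0)-W[:2].mean(0)); print('len',np.linalg.norm(a),'yaw',np.degrees(np.arctan2(a[1],a[0])))
for i,j in((0,1),(2,3)): b=W[j]-W[i]; print(np.linalg.norm(b),np.degrees(np.arctan2(b[1],b[0])))
c=np.array([(50,68),(298,26),(355,500),(138,530)])/3.5+[210,100]
for z in(0,.01,.02):
  V=np.array([atz('wrist',y,x,z)[:2] for x,y in c]); print(z,V.tolist(),V.mean(0),[np.linalg.norm(V[i]-V[i-1]).round(4) for i in range(4)])
E
```

```text
[[0.4142 0.2291]
 [0.413  0.2694]
 [0.5443 0.2323]
 [0.5434 0.2731]] [0.4787 0.251 ]
len 0.13029248390478113 yaw 1.5342401776708292
0.04029288311575417 91.79186979202987
0.04087416921589094 91.32074384712755
0 [[0.3995434529121678, 0.2100910828775464], [0.3975167421124379, 0.2879656095786288], [0.562497209255222, 0.29104348345716036], [0.5636950605731125, 0.21364930220277153]] [0.4808 0.2507] [np.float64(0.1642), np.float64(0.0779), np.float64(0.165), np.float64(0.0774)]
0.01 [[0.3984546188414353, 0.21121879643094943], [0.3964822908341261, 0.28700371359276794], [0.5570358320932118, 0.28999899878807167], [0.5582015414303223, 0.2146815379489922]] [0.4775 0.2507] [np.float64(0.1598), np.float64(0.0758), np.float64(0.1606), np.float64(0.0753)]
0.02 [[0.39736578477070283, 0.21234650998435245], [0.3954478395558143, 0.28604181760690706], [0.5515744549312017, 0.288954514118983], [0.5527080222875321, 0.21571377369521286]] [0.4743 0.2508] [np.float64(0.1554), np.float64(0.0737), np.float64(0.1562), np.float64(0.0732)]
```

The wrist view shows the bracket with its cheek tops at about (row, col) (139, 241), (132, 283), (257, 263) and (252, 301). That puts it at (0.479, 0.251) with a yaw of about 1.4°. The narrow plate lies on the left at about (225, 75).

{"name": "arm_command", "arguments": {"moves": [[[0,0.2,-0.98,0.14,0],[0,0.2,-1,0.14,0],[0,0.2,-1,0.14,0],[0,0.2,-1,0.14,0],[0,0.2,-1,0.14,0],[0,0.2,-1,0.14,0],[0,0.2,-1,0.14,0],[0,0.2,-1,0.14,0],[0,0.2,-0.95,0.14,0],[0,0,0,0,0],[0,0,0,0,0]]]}}

```text
clock: 3.37
position: [0.4402, 0.0142, 0.2588]
ee_rot: [0.051, 0.705, -0.051, 0.705]
ft_force: [0.5, 0.5, 0.1]
grip_width: 0.997
```

```bash
python3 - <<'E'
from h import *
np.set_printoptions(precision=4,suppress=True)
snap('wrist','w2.png')
plan([.4935,.0148,.086],81.8)
for q,z in [('narrow_plate_center',.019)]:
  for r in manip.pinpoint(q,'wrist')[:3]: print(q,r['confidence'],r['pixel'],atz('wrist',*r['pixel'],z))
  for r in manip.regions_of(q,'wrist')[:2]:
        m=r['mask'].astype(np.uint8); ys,xs=np.nonzero(m)
        P=np.array([atz('wrist',y,x,.006)[:2] for y,x in zip(ys,xs)])
        c=cv2.minAreaRect((P*1000).astype(np.float32)); print(r['confidence'],r['rect'],P.mean(0),c)
E
```

```text
t 3.4167 p [0.4403 0.0152 0.259 ] tooly yaw 81.88 turn about tool x 0.08 tilt 0.02
shift in tool axes now (units) [6.92 0.28 2.11] after turn [6.92 0.28 2.11]
narrow_plate_center 0.61 [219.0, 265.4] [0.4952 0.0159 0.019 ]Traceback (most recent call last):
  File "<stdin>", line 9, in <module>
  File "h.py", line 10, in atz
    o,d=ray(n,row,col); return o+d*(z-o[2])/d[2]
        ~~~^^^^^^^^^^^
  File "h.py", line 8, in ray
    f,cx,cy,P=K(n); d=P[:3,:3]@np.array([(col-cx)/f,(row-cy)/f,1]); return P[:3,3],d
              ~^^^
  File "h.py", line 6, in K
    i=manip.camera_info(n); f=192/np.tan(np.radians(i['vfov'])/2); return f,i['cx'],i['cy'],np.array(i['pose'])
ValueError: time passes only in moves, steps and waits
```

View pics/w2.png

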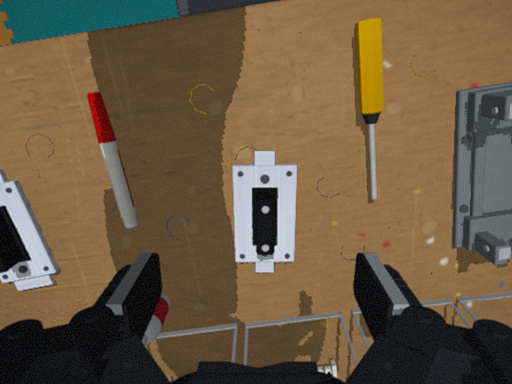

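The plate now sits square to the tool. Its ear tips are at about (151, 264) and (272, 265) and its block spans columns 251 to 278. I'll work out the centre from these.

```bash
python3 - <<'E'
from h import *
np.set_printoptions(precision=4,suppress=True)
a=atz('wrist',151,264.5,.006);b=atz('wrist',272.5,265,.006); d=b-a; print(a,b,(a+b)/2,np.linalg.norm(d),np.degrees(np.arctan2(d[1],d[0])))
c=[atz('wrist',y,x,.008)for x,y in((233,165.5),(297,165.5),(295.5,262.5),(235,262.5))]; print(np.array(c),np.mean(c,0))
for i,j in((0,3),(1,2)): d=c[j]-c[i]; print(np.linalg.norm(d),np.degrees(np.arctan2(d[1],d[0])))
plan([*((a+b)/2)[:2],.086],81.6)
E
```

```text
[0.4296 0.0241 0.006 ] [0.5643 0.0067 0.006 ] [0.4969 0.0154 0.006 ] 0.13580152160245054 -7.325733145313601
[[ 0.4392 -0.0083  0.008 ]
 [ 0.4478  0.0537  0.008 ]
 [ 0.5552  0.0411  0.008 ]
 [ 0.5462 -0.0236  0.008 ]] [0.4971 0.0157 0.008 ]
0.108087510420569 -8.112614995621415
0.10810698042641144 -6.662340835662937
t 3.5167 p [0.4404 0.0158 0.2591] tooly yaw 81.97 turn about tool x 0.37 tilt 0.02
shift in tool axes now (units) [6.92 0.3  2.24] after turn [6.92 0.31 2.24]
```

{"name": "arm_command", "arguments": {"moves": [[[0,0.3,0.1,0.75,-0.6],[0,0.5,0.1,0.75,0],[0.2,0.9,0.1,0.74,0],[0.3,1,0,0,0],[0.3,1,0,0,0],[0.3,1,0,0,0],[0.3,0.9,0,0,0],[0.3,0.7,0,0,0],[0.3,0.4,0,0,0],[0.3,0.2,0,0,0],[0.3,0,0,0,0],[0.3,0,0,0,0]]], "force": 60}}

```text
clock: 4.52
position: [0.4973, 0.0147, 0.0871]
ee_rot: [0.047, 0.705, -0.046, 0.706]
ft_force: [-0.5, -0.6, -0.0]
grip_width: 0.699
```

```bash
python3 - <<'E'
from h import *
np.set_printoptions(precision=4,suppress=True)
snap('wrist','w3.png')
plan([.497,.0155,.086],82.6); print(tool()[2]['grip_width'])
E
```

```text
t 4.5667 p [0.4975 0.0146 0.0874] tooly yaw 82.46 turn about tool x -0.14 tilt 0.09
shift in tool axes now (units) [ 0.06  0.03 -0.02] after turn [ 0.06  0.03 -0.02]
0.695171862928058
```

View pics/w3.png

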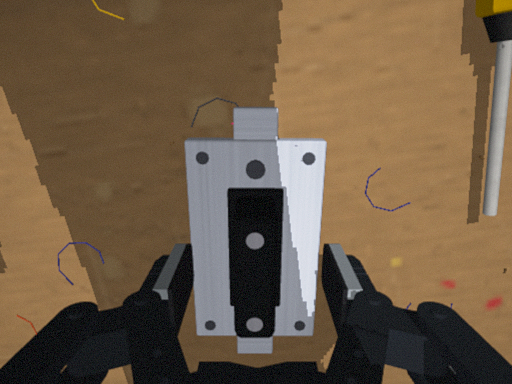

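The plate is centred between the pads, with the block at columns 228 to 283 and the pads at columns 190 and 325. I'll close now.

{"name": "arm_command", "arguments": {"moves": [[[1,0,0.03,0,0],[1,0,0,0,0],[1,0,0,0,0],[1,0,0,0,0],[1,0,0,0,0],[1,0,0,0,0],[1,0,0,0,0],[1,0,0,0,0]]], "force": 70}}

```text
clock: 5.23
position: [0.4973, 0.0149, 0.0871]
ee_rot: [0.047, 0.705, -0.046, 0.706]
ft_force: [-1.6, -0.5, 7.0]
grip_width: 0.201
```

{"name": "arm_command", "arguments": {"moves": [[[1,-0.2,0,0,0],[1,-0.5,0,0,0],[1,-0.8,0,0,0],[1,-0.8,0,0,0],[1,-0.7,0,0,0],[1,0,0,0,0],[1,0,0,0,0]]]}}

```text
clock: 5.82
position: [0.4971, 0.0151, 0.1618]
ee_rot: [0.047, 0.705, -0.046, 0.706]
ft_force: [-0.1, 0.0, -3.6]
grip_width: 0.193
```

```bash
python3 - <<'E'
from h import *
np.set_printoptions(precision=4,suppress=True)
snap('wrist','w4.png'); snap('scene','s4.png')
plan([.4795,.2508,.16],91.4); o=tool()[2]; print(o['grip_width'],o['ft_force'],o['torque'])
E
```

```text
t 5.9167 p [0.4962 0.015  0.1603] tooly yaw 82.45 turn about tool x -8.95 tilt 0.09
shift in tool axes now (units) [ 0.01  9.26 -1.9 ] after turn [ 0.01  9.44 -0.44]
0.19455034753543982 [-0.3248 -0.6736 -2.5027] [-0.0039 -0.0108 -0.0211]
```

View pics/w4.png

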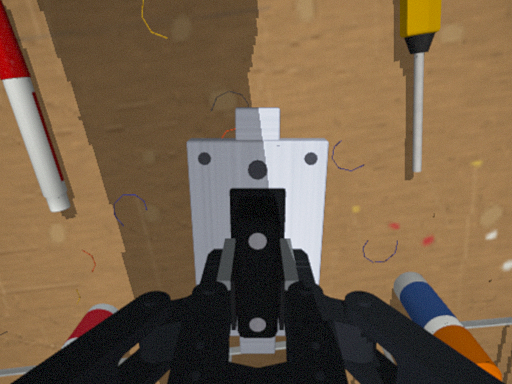

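View pics/s4.png

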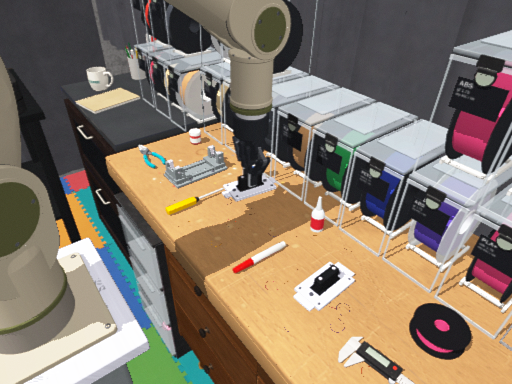

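The plate is held with the block between the pads, its far ear at about (120, 258), and the force reading about 2.5 N down. I'll lift clear of the glue stick, turn, and go over the bracket.

{"name": "arm_command", "arguments": {"moves": [[[1,-0.8,0,0,-4.5],[1,-1,0,0,-4.4],[1,-0.7,0.5,0,0],[1,-0.5,0.94,-0.05,0],[1,0,1,-0.05,0],[1,0,1,-0.05,0],[1,0,1,-0.05,0],[1,0,1,-0.05,0],[1,0,1,-0.05,0],[1,0,1,-0.05,0],[1,0,1,-0.05,0],[1,0,1,-0.05,0]]]}}

```text
clock: 6.92
position: [0.4793, 0.2516, 0.2347]
ee_rot: [-0.009, 0.708, 0.008, 0.706]
ft_force: [-0.0, -0.5, -2.2]
grip_width: 0.196
```

{"name": "arm_command", "arguments": {"moves": [[[1,0,0,0,0],[1,0,0,0,0],[1,0,0,0,0]]]}}

```text
clock: 7.17
position: [0.4799, 0.2499, 0.2351]
ee_rot: [-0.009, 0.708, 0.008, 0.706]
ft_force: [-0.5, 0.4, -3.2]
grip_width: 0.194
```

```bash
python3 - <<'E'
from h import *
np.set_printoptions(precision=4,suppress=True)
snap('wrist','w5.png'); snap('scene','s5.png')
plan([.4795,.2508,.16],91.4)
E
```

```text
t 7.2667 p [0.4803 0.2494 0.2358] tooly yaw 91.25 turn about tool x -0.15 tilt 0.07
shift in tool axes now (units) [ 3.03  0.06 -0.03] after turn [ 3.03  0.06 -0.03]
```

View pics/w5.png

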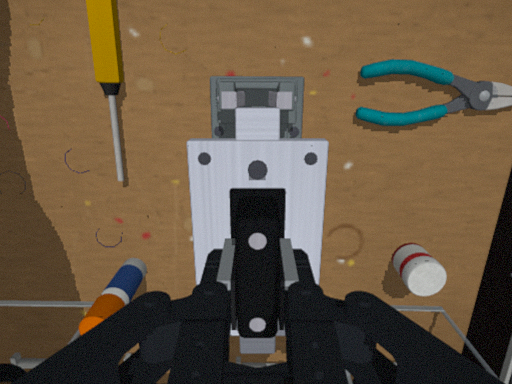

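View pics/s5.png

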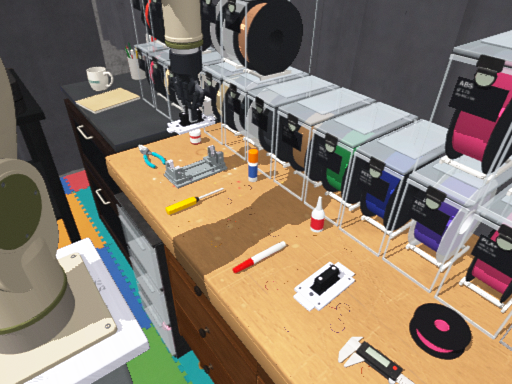

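```bash
python3 - <<'E'
import cv2
a=cv2.imread('pics/w5.png')
cv2.imwrite('pics/w5z.png',cv2.resize(a[65:180,180:335],None,fx=5,fy=5,interpolation=cv2.INTER_CUBIC))
E
```

```text
(no output)
```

View pics/w5z.png

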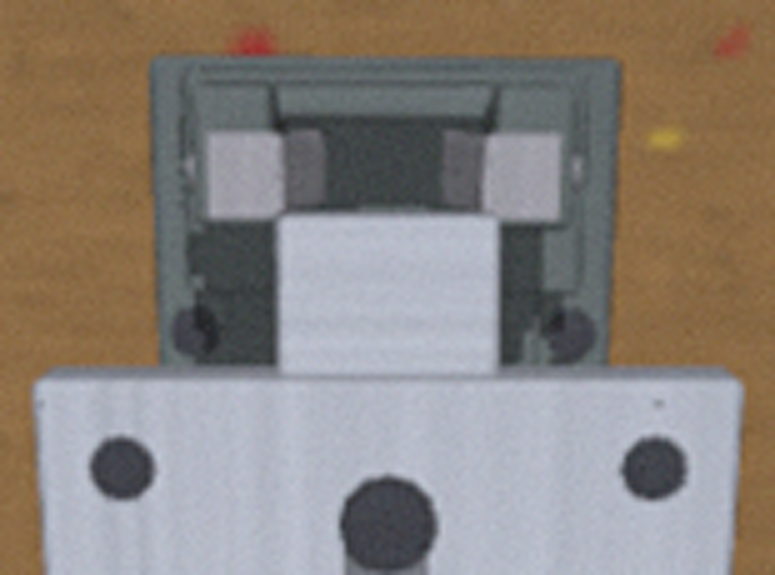

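```bash
python3 - <<'E'
from h import *
np.set_printoptions(precision=4,suppress=True)
p,M,o=tool(); u=p[2]-.0872; print('underside',u)
L=atz('wrist',100,229,.052);Rr=atz('wrist',100,284.4,.052); print('cheeks',L,Rr,(L+Rr)/2,np.degrees(np.arctan2(*(Rr-L)[[1,0]])))
a=atz('wrist',77,210.2,0.0);b=atz('wrist',77,304.2,0.0);print('base end',a,b,(a+b)/2,np.linalg.norm(b-a))
e=[atz('wrist',107.8,180+x/5,u+.006) for x in(279,499)];print('ear tip',e,np.mean(e,0),np.linalg.norm(e[0]-e[1]))
c=[atz('wrist',65+75.5,180+x/5,u+.008) for x in(36,743)];print('back edge',np.mean(c,0),np.linalg.norm(c[0]-c[1]),np.degrees(np.arctan2(*(c[1]-c[0])[[1,0]])))
print('tcp',p)
E
```

```text
underside 0.1485723973673696
cheeks [0.4158 0.2269 0.052 ] [0.4149 0.2671 0.052 ] [0.4154 0.247  0.052 ] 91.33147805980086
base end [0.4007 0.2066 0.    ] [0.3988 0.2872 0.    ] [0.3997 0.2469 0.    ] 0.08063423378231299
ear tip [array([0.4119, 0.2381, 0.1546]), array([0.4115, 0.2572, 0.1546])] [0.4117 0.2477 0.1546] 0.019114359200622374
back edge [0.4256 0.248  0.1566] 0.062480990897862854 91.34182443011301
tcp [0.4803 0.2494 0.2358]
```

The plate and bracket line up to about 0.5 mm across and less than 0.2° in yaw. The plate needs about +1.5 mm along x. I'll descend to just above the cheeks and check from the side.

{"name": "arm_command", "arguments": {"moves": [[[1,0.3,0,0.06,0],[1,0.8,0,0,0],[1,0.9,0,0,0],[1,0.8,0,0,0],[1,0.5,0,0,0],[1,0.3,0,0,0],[1,0,0,0,0],[1,0,0,0,0]]]}}

```text
clock: 7.93
position: [0.4818, 0.2504, 0.1465]
ee_rot: [-0.008, 0.707, 0.008, 0.707]
ft_force: [-1.0, -0.6, -2.7]
grip_width: 0.191
```

```bash
python3 - <<'E'
from h import *
np.set_printoptions(precision=4,suppress=True)
a=snap('wrist','w6.png'); b=snap('scene','s6.png')
plan([.481,.2495,.107],91.35); print(manip.get_obs()['ft_force'])
A=cv2.resize(a[60:220,160:360],None,fx=4,fy=4,interpolation=2)[:590]; B=cv2.resize(b[80:210,120:270],None,fx=4,fy=4,interpolation=2)
cv2.imwrite('pics/w6z.png',A[:,:,::-1]);cv2.imwrite('pics/s6z.png',B[:,:,::-1])
E
```

```text
t 8.0333 p [0.4822 0.2509 0.1474] tooly yaw 91.33 turn about tool x -0.02 tilt 0.1
shift in tool axes now (units) [ 1.62 -0.05 -0.05] after turn [ 1.62 -0.05 -0.05]
[ 0.5682  0.4618 -2.23  ]
```

View pics/w6z.png

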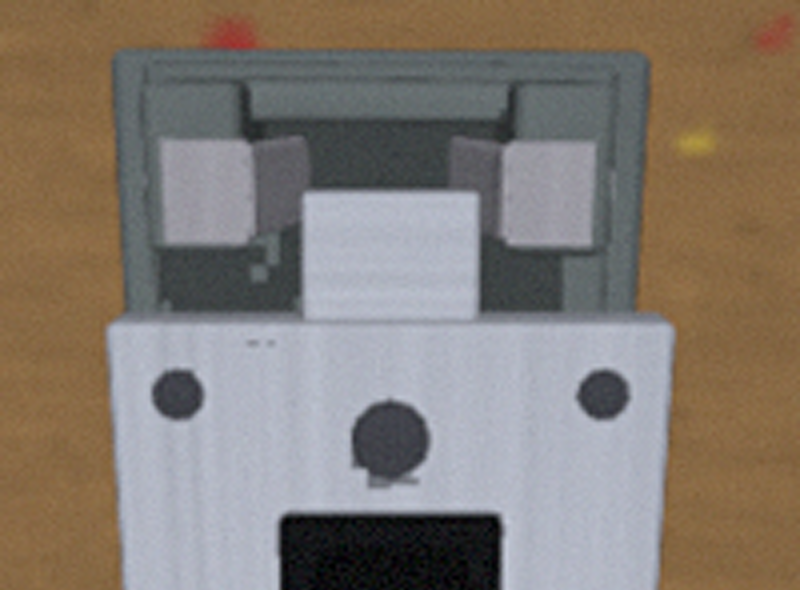

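View pics/s6z.png

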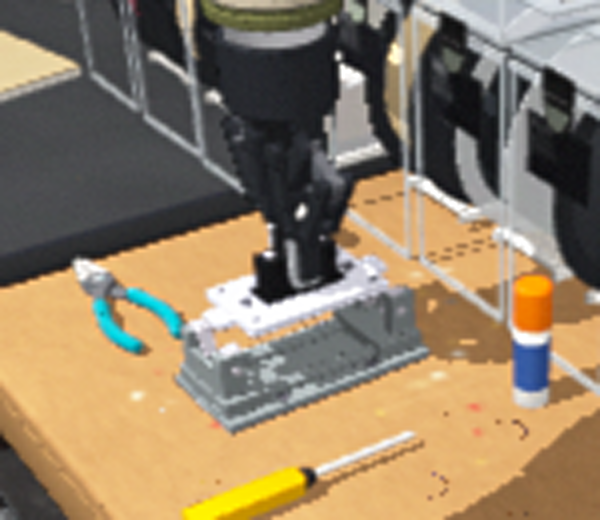

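```bash
python3 - <<'E'
from h import *
np.set_printoptions(precision=4,suppress=True)
p,M,o=tool(); u=p[2]-.0872; print('underside',u,p)
w=lambda x,y,z: atz('wrist',60+y/4,160+x/4,z)
q=[w(x,193,.052) for x in (160,252,503,596)]; print('cheek',q,np.mean(q,0))
e=[w(x,192,u+.006) for x in(302,479)];print('ear',np.mean(e,0),np.linalg.norm(e[0]-e[1]))
for y in (139,245): print('cheek edge x',w(206,y,.052))
print('base end',(w(115,52,0)+w(650,52,0))/2, 'back edge',w(390,325,u+.008))
E
```

```text
underside 0.0601951555373576 [0.4822 0.2509 0.1474]
cheek [array([0.416 , 0.2218, 0.052 ]), array([0.4157, 0.2327, 0.052 ]), array([0.415 , 0.2625, 0.052 ]), array([0.4147, 0.2736, 0.052 ])] [0.4154 0.2477 0.052 ]
ear [0.4139 0.2491 0.0662] 0.019209091603402586
cheek edge x [0.4097 0.2274 0.052 ]
cheek edge x [0.422  0.2271 0.052 ]
base end [0.3993 0.2477 0.    ] back edge [0.4281 0.2494 0.0682]
```

Here the ear sits 1.4 mm to the +y side of the slot's middle, well inside the mouth. I'll correct that and push down, watching the force.

{"name": "arm_command", "arguments": {"moves": [[[1,0,-0.055,-0.02,0],[1,0.3,0,0,0],[1,0.3,0,0,0],[1,0.2,0,0,0],[1,0.1,0,0,0],[1,0,0,0,0]]]}}

```text
clock: 8.53
position: [0.481, 0.2487, 0.1231]
ee_rot: [-0.008, 0.707, 0.008, 0.707]
ft_force: [1.2, -2.3, -5.7]
grip_width: 0.197
```

{"name": "arm_command", "arguments": {"moves": [[[1,0.2,0,0,0],[1,0.1,0,0,0],[1,0,0,0,0]]]}}

```text
clock: 8.78
position: [0.4818, 0.2488, 0.1166]
ee_rot: [-0.008, 0.707, 0.008, 0.707]
ft_force: [2.5, -2.8, -1.4]
grip_width: 0.194
```

{"name": "arm_command", "arguments": {"moves": [[[1,0.2,0,0,0],[1,0.1,0,0,0],[1,0,0,0,0]]]}}

```text
clock: 9.03
position: [0.4805, 0.2496, 0.1081]
ee_rot: [-0.008, 0.707, 0.008, 0.707]
ft_force: [0.2, 0.7, -3.2]
grip_width: 0.198
```

{"name": "arm_command", "arguments": {"moves": [[[1,0.06,0,0,0],[1,0,0,0,0]]]}}

```text
clock: 9.2
position: [0.481, 0.2498, 0.1073]
ee_rot: [-0.008, 0.707, 0.009, 0.707]
ft_force: [0.4, -0.1, -2.7]
grip_width: 0.2
```

```bash
python3 - <<'E'
from h import *
np.set_printoptions(precision=4,suppress=True)
a=snap('wrist','w7.png'); b=snap('scene','s7.png')
plan([.481,.2495,.107],91.35); print(manip.get_obs()['ft_force'])
A=cv2.resize(a[60:220,160:360],None,fx=4,fy=4,interpolation=2)[:590]; B=cv2.resize(b[80:210,120:270],None,fx=4,fy=4,interpolation=2)
cv2.imwrite('pics/w7z.png',A[:,:,::-1]);cv2.imwrite('pics/s7z.png',B[:,:,::-1])
E
```

```text
t 9.3 p [0.481  0.2496 0.1074] tooly yaw 91.37 turn about tool x 0.02 tilt 0.01
shift in tool axes now (units) [ 0.02 -0.   -0.  ] after turn [ 0.02 -0.   -0.  ]
[ 0.6049 -0.1841 -2.2514]
```

View pics/w7z.png

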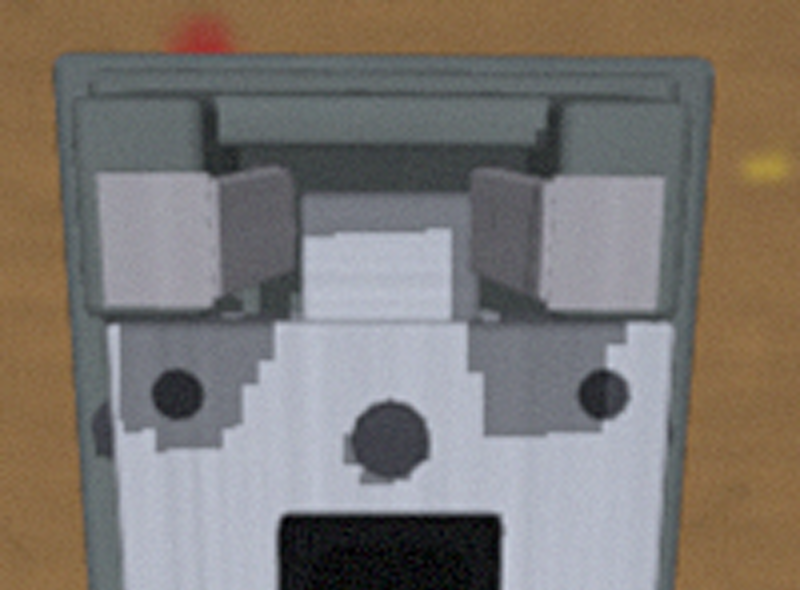

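View pics/s7z.png

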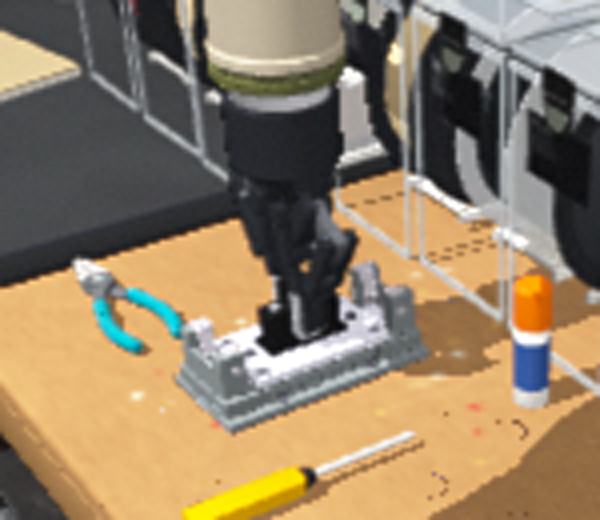

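The ear is below the leaves at the near end and the plate lies between the rails. The arm is still carrying the plate's weight, so I'll ease down until there is an upward force from the floor.

{"name": "arm_command", "arguments": {"moves": [[[1,0.04,0,0,0],[1,0.02,0,0,0],[1,0,0,0,0]]]}}

```text
clock: 9.55
position: [0.4812, 0.2496, 0.1071]
ee_rot: [-0.008, 0.707, 0.009, 0.707]
ft_force: [-5.4, -3.8, 13.0]
grip_width: 0.194
```

{"name": "arm_command", "arguments": {"moves": [[[1,0.04,0,0,0],[1,0.02,0,0,0],[1,0,0,0,0]]]}}

```text
clock: 9.8
position: [0.4812, 0.2495, 0.1071]
ee_rot: [-0.008, 0.707, 0.009, 0.707]
ft_force: [-14.4, -6.8, 31.2]
grip_width: 0.194
```

{"name": "arm_command", "arguments": {"moves": [[[1,-0.05,0,0,0],[1,0,0,0,0],[0.5,0,0,0,0],[0.5,0,0,0,0],[0.5,0,0,0,0],[0.5,0,0,0,0],[0.5,0,0,0,0],[0.5,0,0,0,0]]]}}

```text
clock: 10.47
position: [0.4811, 0.2493, 0.1056]
ee_rot: [-0.008, 0.707, 0.008, 0.707]
ft_force: [0.1, -0.4, -1.5]
grip_width: 0.497
```

{"name": "arm_command", "arguments": {"moves": [[[0.5,-0.2,0,0,0],[0.5,-0.5,0,0,0],[0.5,-1,0,0,0],[0.5,-1,0,0,0],[0.5,-1,0,0,0],[0.5,-1,0,0,0],[0.5,-1,0,-0.5,0],[0.5,-0.5,0,-0.8,0],[0.5,0,0,-0.5,0],[0.5,0,0,0,0],[0.5,0,0,0,0]]]}}

```text
clock: 11.38
position: [0.4361, 0.2483, 0.2611]
ee_rot: [-0.008, 0.707, 0.009, 0.707]
ft_force: [-0.8, -0.6, 0.0]
grip_width: 0.5
```

```bash
python3 - <<'E'
from h import *
np.set_printoptions(precision=4,suppress=True)
a=snap('wrist','w8.png'); b=snap('scene','s8.png'); t=snap('top','t8.png')
p,M,o=tool(); print(p,o['clock'],o['ft_force'],o['grip_width'])
B=cv2.resize(b[80:230,120:310],None,fx=4,fy=4,interpolation=2)
cv2.imwrite('pics/s8z.png',B[:,:,::-1])
r=manip.pinpoint('narrow_plate_center','wrist'); print([(x['confidence'],x['pixel'],atz('wrist',*x['pixel'],.039)) for x in r[:2]])
E
```

```text
[0.4367 0.248  0.2603] 11.5333 [-0.2462  0.0797 -0.6954] 0.5006291625042342
[(0.67, [219.0, 255.2], array([0.4823, 0.2467, 0.039 ]))]
```

View pics/w8.png

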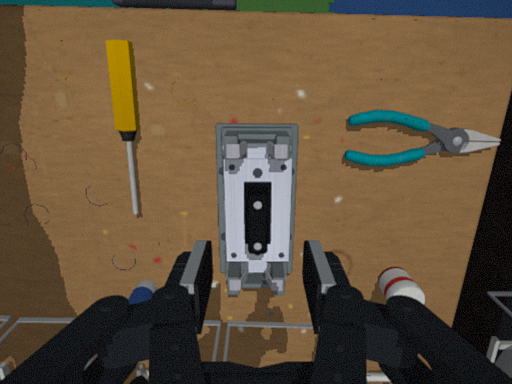

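View pics/s8z.png

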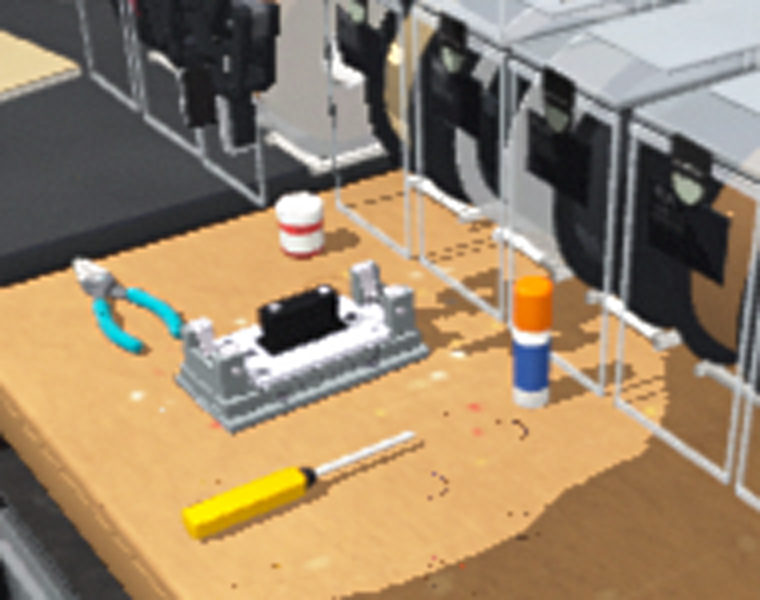

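The plate sits inside the bracket with its block up and the gripper is clear. I'll check that it is flat and at the right height at both ends.

```bash
python3 - <<'E'
import cv2
a=cv2.imread('pics/w8.png')
cv2.imwrite('pics/w8a.png',cv2.resize(a[115:305,200:315],None,fx=3.15,fy=3.15,interpolation=cv2.INTER_CUBIC))
cv2.imwrite('pics/w8b.png',cv2.resize(a[230:305,205:310],None,fx=7,fy=7,interpolation=cv2.INTER_CUBIC))
E
python3 - <<'E'
import sys; sys.path.insert(0,'.')
from h import *
np.set_printoptions(precision=1,suppress=True)
# predicted pixels of plate if home, centre (.4813,.2495), yaw 1.35
def pred(n,c,yaw,zu):
    r=np.radians(yaw); A=np.array([[np.cos(r),-np.sin(r)],[np.sin(r),np.cos(r)]])
    for nm,pts,z in (('corners',[(-54,-32),(-54,32),(54,32),(54,-32)],8),('ears',[(-68,-10),(-68,10),(68,10),(68,-10)],6),('block',[(-29,-9),(-29,9),(29,9),(29,-9)],38)):
        print(n,zu,nm,[np.round(proj(n,[*(A@np.array(q)/1000+c),zu+z/1000]),1).tolist() for q in pts])
for zu in (.02,.024): 
    pred('wrist',np.array([.481,.2485]),1.35,zu); pred('scene',np.array([.481,.2485]),1.35,zu)
E
```

```text
wrist 0.02 corners [[158.5, 222.2], [158.6, 292.2], [262.4, 288.7], [262.3, 225.7]]
wrist 0.02 ears [[142.9, 246.2], [143.0, 268.3], [273.2, 266.8], [273.2, 247.5]]
wrist 0.02 block [[195.4, 246.6], [195.4, 267.7], [255.5, 267.1], [255.5, 247.2]]
scene 0.02 corners [[175.1, 184.3], [165.0, 172.7], [153.3, 205.4], [162.4, 217.6]]
scene 0.02 ears [[173.9, 175.7], [170.7, 172.1], [155.5, 213.5], [158.3, 217.4]]
scene 0.02 block [[159.1, 187.0], [156.4, 183.7], [150.0, 201.7], [152.6, 205.1]]
wrist 0.024 corners [[159.6, 221.8], [159.6, 292.7], [264.4, 289.0], [264.4, 225.3]]
wrist 0.024 ears [[143.8, 246.1], [143.8, 268.4], [275.4, 266.9], [275.4, 247.4]]
wrist 0.024 block [[197.0, 246.5], [197.0, 267.9], [257.8, 267.2], [257.8, 247.1]]
scene 0.024 corners [[173.9, 184.2], [163.8, 172.5], [152.1, 205.3], [161.2, 217.6]]
scene 0.024 ears [[172.6, 175.6], [169.5, 172.0], [154.3, 213.5], [157.1, 217.3]]
scene 0.024 block [[157.8, 186.9], [155.1, 183.5], [148.8, 201.6], [151.4, 205.0]]
```

View pics/w8a.png

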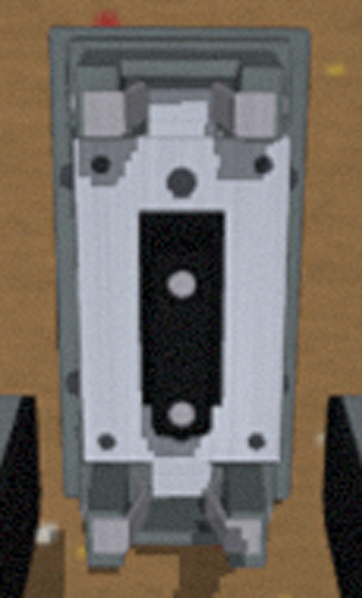

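View pics/w8b.png

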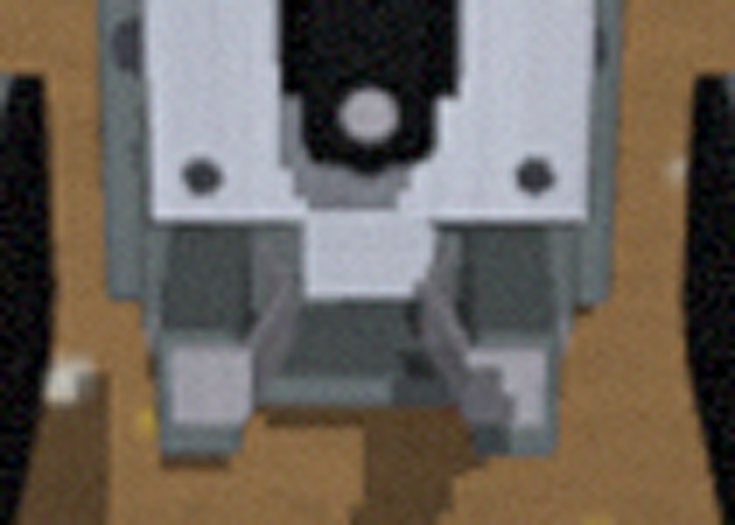

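```bash
python3 - <<'E'
from h import *
manip.camera('top'); r=manip.pinpoint('wide_plate_center','top'); print([(x['confidence'],atz('top',*x['pixel'],.019)) for x in r[:1]])
print(manip.get_obs()['clock'],manip.hand_in())
E
```

```text
[(0.65, array([ 0.49052671, -0.25793639,  0.019     ]))]
the job is handed in; nothing more can be done
11.6833 None
```

The narrow-eared plate is in the bracket, grip block up, pushed past the clips at both ends and released. I handed the job in at 11.7 s with the gripper open and clear. No verdict is reported.

**Seating:** while still gripped, the plate met a firm stop at TCP height 0.107 m. That is 20 mm above its height when it lay on the board, which matches the seat.

**Last wrist picture:** the plate's edges, its +x ear and its block fell within about 1–2 px of where they should be if fully home. The plate is straight with the bracket and flat at both ends. The tip of the -x ear was partly in shadow, so I judged that end from the plate edge and an earlier close view.

**Forces:** the final press onto the slot floors peaked at about 31 N at the wrist. I never caught the expected 5–12 N at the clips, because I only read the force between moves.

**Wide-eared plate:** I never went near it. The network's last reading of it in the top camera was about 9 mm from the first, (0.491, -0.258) against (0.484, -0.252). I put that down to detector scatter, since nothing touched the plate, but I did not confirm it with a second reading.

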